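# Refill the stopper bin

### The job

Refill the stopper bin on the lab bench: lift the roof-shaped cover off the bin and hang it astride the rail, like a saddle with a flap on either side, and let go of it. Then pick up the cup, hold it over the bin and tip it to pour all seven stoppers in, and stand the empty cup upright again wholly on its round mat. Leave the cover on the rail, and leave the bottle, the canister and the specimen pot as they stand.

Things in the scene. Friction and masses are not known exactly. Their poses are not given: they have to be found in the camera images.
- bin: Fixed open-topped rectangular white plastic bin, 110 mm along its x, 130 mm along its y, 65 mm high, walls 4 mm. Origin: centre of its underside, on the bench; z up. It starts empty, with the cover on it.
- cover: Loose roof-shaped cover of folded aluminium, 0.16 kg: two flaps 3 mm thick at 45 degrees, 140 mm along the ridge, 90 mm down the slope, open ends. Origin: middle of the ridge's inner (under) edge; y along the ridge, z up. Flap edges lie 64 mm below it, 66 mm to either side. Starts on the bin like a roof, ridge along the bin's y, resting on its two long rims, origin 120 mm above the bench.
- cover_grip (a point): Centre of the black upright grip plate on the cover's ridge, 23 mm above the cover's origin. The plate is 12 mm thick (x), 60 mm long (along the ridge, y) and stands from 2 to 44 mm above the origin.
- rail: Fixed steel rail: a straight horizontal round bar 12 mm in diameter along its y, 260 mm long between end posts, bar about 120 mm above the bench. Origin: on the bench under the bar's middle; z up.
- rail_mid (a point): Middle of the rail's bar, about 120 mm above the bench; y runs along the bar. With the cover hung, its origin is about 8 mm above the bar's centre line.
- mat: Fixed round dark rubber mat 100 mm in diameter, 4 mm thick, where the cup stands. Origin: centre of its underside, on the bench.
- cup: Loose straight-sided round steel cup without a handle, outer diameter 64 mm, 70 mm tall, wall 3 mm, floor 5 mm; about 0.09 kg. Origin: centre of its underside; z up its axis. It starts upright on the mat with the seven stoppers in it.
- cup_rim (a point): Centre of the cup's mouth, 70 mm above its underside.
- stopper0: One of seven equal loose tube stoppers, 20 mm tall: of hard slippery plastic, black head 16.4 mm in diameter and 11 mm high, grey plug 13 mm in diameter and 9 mm long; 10 g. Origin: centre of the head's flat end; z runs along it to the plug. At the start all seven stand side by side in one layer on the cup's floor.
- stopper1: Another stopper, same as stopper0.
- stopper2: Another stopper, same as stopper0.
- stopper3: Another stopper, same as stopper0.
- stopper4: Another stopper, same as stopper0.
- stopper5: Another stopper, same as stopper0.
- stopper6: Another stopper, same as stopper0.
- bottle: Bystander: amber glass bottle with a white cap, 54 mm in diameter, 120 mm tall. Origin: centre of its underside.
- canister: Bystander: steel canister with a knobbed lid, 84 mm in diameter, 108 mm tall. Origin: centre of its underside.
- pot: Bystander: small clear specimen pot with a white cap, 48 mm in diameter, 50 mm tall. Origin: centre of its underside.
Things that resemble listed ones, but are neither listed nor needed, are in the scene too. What is shaped like the bin but purple is not meant.

How it is judged:
On the way, in this order (a step that is already met when the one before it is completed fails the run):
1. The cover hangs astride the rail, let go and still (x of cover in the frame of rail_mid between -0.015 and 0.015 m and y of cover in the frame of rail_mid between -0.06 and 0.06 m and z of cover in the frame of rail_mid between -0.005 and 0.02 m and angle between cover's own z axis and vertical below 0.45 rad and angle between the y axis of cover and the y axis of rail, either way round below 0.35 rad and contact force between the fingers and cover below 0.1 N and linear speed of cover below 0.03 m/s), for 0.3 s.
2. The cup, held in the fingers, is tipped by more than 70 degrees with its mouth above the bin (angle between cup's own z axis and vertical above 1.22 rad and horizontal distance between cup_rim and bin below 0.1 m and height (world z) of cup_rim above 0.06 m and contact force between the fingers and cup above 0.5 N), for 0.05 s.
3. All seven stoppers lie in the bin (x of stopper0 in the frame of bin between -0.054 and 0.054 m and y of stopper0 in the frame of bin between -0.064 and 0.064 m and z of stopper0 in the frame of bin between 0 and 0.065 m and linear speed of each of stopper0, stopper1, stopper2, stopper3, stopper4, stopper5, stopper6 below 0.05 m/s and x of stopper1 in the frame of bin between -0.054 and 0.054 m and y of stopper1 in the frame of bin between -0.064 and 0.064 m and z of stopper1 in the frame of bin between 0 and 0.065 m and x of stopper2 in the frame of bin between -0.054 and 0.054 m and y of stopper2 in the frame of bin between -0.064 and 0.064 m and z of stopper2 in the frame of bin between 0 and 0.065 m and x of stopper3 in the frame of bin between -0.054 and 0.054 m and y of stopper3 in the frame of bin between -0.064 and 0.064 m and z of stopper3 in the frame of bin between 0 and 0.065 m and x of stopper4 in the frame of bin between -0.054 and 0.054 m and y of stopper4 in the frame of bin between -0.064 and 0.064 m and z of stopper4 in the frame of bin between 0 and 0.065 m and x of stopper5 in the frame of bin between -0.054 and 0.054 m and y of stopper5 in the frame of bin between -0.064 and 0.064 m and z of stopper5 in the frame of bin between 0 and 0.065 m and x of stopper6 in the frame of bin between -0.054 and 0.054 m and y of stopper6 in the frame of bin between -0.064 and 0.064 m and z of stopper6 in the frame of bin between 0 and 0.065 m), for 0.2 s.
At the end, for the whole second after the job is handed in: Cover released astride the rail: ridge within 15 mm of the bar sideways, 60 mm of its middle along it, 0.35 rad of its direction, lean under 0.45 rad. All seven stoppers at rest in the bin below its rim. Cup released, upright within 0.1 rad on the mat, centres within 20 mm (all of step 1 and all of step 3 and horizontal distance between cup and mat below 0.02 m and angle between cup's own z axis and vertical below 0.1 rad and height (world z) of cup between 0.001 and 0.009 m and linear speed of cup below 0.03 m/s and contact force between the fingers and cup below 0.1 N); the robot touches nothing.
It fails at once if The bottle is moved by more than 25 mm or tipped over (distance of bottle from where it was at the start of the episode above 0.025 m or angle between bottle's own z axis and vertical above 0.5 rad).
It fails at once if The canister is moved by more than 25 mm or tipped over (distance of canister from where it was at the start of the episode above 0.025 m or angle between canister's own z axis and vertical above 0.5 rad).
It fails at once if The pot is moved by more than 25 mm or tipped over (distance of pot from where it was at the start of the episode above 0.025 m or angle between pot's own z axis and vertical above 0.5 rad).
It also fails if it takes over 64 s, if anything falls off the work surface, if the arm or the gripper's body presses on something with over 40 N, if the wrist force passes 120 N, or if a joint passes its speed limit or range.

### The arm

A 6-joint arm with a two-finger parallel gripper is mounted at the origin on the work surface. World frame = base frame: x ahead of the robot, y to its left, z up, the work surface at z = 0. Lengths are in m, angles in rad, forces in N, time in s.
With the tool pointing down it reaches from about 0.35 to 0.85 m from the base axis. Payload 8.1 kg.
Tool frame: the origin (TCP) lies on the centre line of the jaws, within the pads' length; the fingertips stand 17 mm ahead of it and the grasp point (between the pads) lies 2 mm behind it; z points along the fingers, y is the line along which they close (so a half turn about z gives the same grasp; the last joint's range is limited). The gripper opens to 93 mm and grips with 3 to 60 N. Pads are 15 mm wide; open, the fingers measure 128 mm over their backs; the gripper's body (75 mm by 188 mm) begins 65 mm behind the grasp point.
Start: joints at [1.143, 0.13, 1.488, -0, 1.523, -0.085], TCP at [0.202, 0.565, 0.236] pointing down, gripper open.
Joint ranges: [-2.96, 2.96], [-0.89, 2.26], [0.02, 2.5], [-1.34, 4.48], [0, 2.73], [-2.66, 2.66]. Speed limits (rad/s): [2.39, 2.39, 2.79, 3.14, 3.14, 3.14].

### API

Orientations are given as a rotation vector (axis times angle).
In Python, from plant import telemetry, viewer, order gives the robot as it stands.
- The arm moves only by the tool send_rows, never from a script. Its argument "plan" is a list that holds one entry, the list of rows, each a list of 5 numbers: the closure, from -1 (fully open) to 1 (shut), then the shift along the world's x, y, z normalised to -1 to 1, where 1 is 0.2 m, then the turn about the world's z normalised to -1 to 1, where 1 is 60 degrees. A call has 1 to 20 rows; each row is the pose to reach, as a shift and turn from the pose commanded when the call began; what a row does not reach only later rows make up. A row lasts 1/12 s, in which the tool goes at most 41.7 mm and 7.16 degrees, less where a joint would pass 70% of its speed; a pose out of reach is approached as far as the arm can. A call with a number of a shift or a turn outside -1 to 1 is refused whole. A call with a gripper value outside its range is refused whole. The fingers move at their own pace and stop on an object; "force" is the grip in N (left out, the last holds). Time passes only in rows, so rows that repeat a pose let the fingers close. It gives the time, the measured TCP pose, the force, the opening and the grip force at its end, in the units of the state.
- telemetry.read_state(): the state, without advancing time (a new reading comes with each control period).
- viewer.read_camera(name): name is "scene" or "top" or "wrist"; returns (picture, depth): 420x560x3 uint8, blue, green, red; 420x560 float32, m along the optical axis (not along the pixel's ray), 0 where there is no reading.
- viewer.calibration(name): a dict with "camera_matrix" (3x3 intrinsics, pixels), "extrinsics" (4x4, takes a point from camera to world coordinates); the wrist camera has in their place "hand_eye" (4x4, takes a point from camera to tool coordinates, whose origin is the TCP and whose axes are the flange's). Camera axes: x right, y up, looking along -z (the intrinsics and any distortion apply to the point x, -y, -z); pixel columns grow to the right and rows downward; lengths in m; the calibration is good to about 2 mm. A picture is of the moment at which its call begins: read the wrist's pose just before it. calibration takes no time and is no camera call.
- order.close_job(): hands the job in; it is judged then, once.
The state is a dict: "t": time; "q": joint angles; "dq": joint speeds; "joint_torque": joint torques, N m; "tool_pos": TCP position; "orientation": TCP orientation; "force": force on the tool from outside, world axes, zero at the start; "wrist_torque": the same for the moment, N m; "opening": finger opening in m; "gripper_force": force on a finger pad.
Only numpy, scipy, OpenCV 4.12 (cv2) and the standard library are available. Lean on these libraries where they do the work, as an engineer would, in place of code of your own. Each camera call takes 0.05 s, during which the arm holds its last target. There are 200 camera calls.

## Working session

There is one attempt and no reset: what is moved stays moved. The work goes in short steps, Python scripts to look and compute and a tool call to move; the robot and the scene stay as the last step left them, time stands still between calls to the robot, and variables do not carry over. Pictures are saved under pics/ and viewed, at most 10 in all, crops included, and the job is handed in when it is done.

Besides the shell and the picture viewer there is one more tool, called by a JSON object that holds its "op" and its "data", one argument or row to a line. send_rows: Moves the arm, as the interface text tells. Scaled input: -1 to 1 covers 0.2 m each way for a shift and 60 degrees each way for a turn. Its arguments: {"type":"object","properties":{"plan":{"type":"array"},"force":{"type":"number"}},"required":["plan"]}

```bash
ls; mkdir -p pics; python3 - <<'E'
from plant import telemetry, viewer, order
import cv2,numpy as np
s=telemetry.read_state();print({k:np.round(v,3) for k,v in s.items()})
for n in["scene","top","wrist"]:
    p,d=viewer.read_camera(n);c=viewer.calibration(n);np.savez(f"pics/{n}0.npz",p=p,d=d,**{k:np.array(v) for k,v in c.items()})
    cv2.imwrite(f"pics/{n}0.png",p);print(n,{k:np.round(v,3).tolist() if not isinstance(v,str) else v for k,v in c.items()},(d>0).mean())
E
```

```text
pics
{'t': np.float64(0.0), 'q': array([ 1.143,  0.131,  1.489, -0.   ,  1.523, -0.085]), 'dq': array([ 0.   , -0.   ,  0.001, -0.001, -0.   , -0.001]), 'joint_torque': array([ 0.0000e+00, -5.5982e+01, -4.9177e+01,  7.7000e-02,  3.5000e-02,
       -0.0000e+00]), 'tool_pos': array([0.201, 0.565, 0.235]), 'orientation': array([-5.360e-01, -3.095e+00,  3.000e-03]), 'force': array([-0.802,  0.313,  0.472]), 'wrist_torque': array([-0.07 ,  0.031,  0.022]), 'gripper_force': np.float64(0.0), 'opening': np.float64(0.093)}
scene {'camera_matrix': [[387.577, 0.0, 281.703], [0.0, 387.577, 211.701], [0.0, 0.0, 1.0]], 'extrinsics': [[-0.546, -0.672, 0.5, 1.025], [0.837, -0.428, 0.34, 0.425], [-0.014, 0.604, 0.797, 0.94], [0.0, 0.0, 0.0, 1.0]]} 0.9959523809523809
top {'camera_matrix': [[542.194, 0.0, 275.0], [0.0, 542.194, 210.002], [0.0, 0.0, 1.0]], 'extrinsics': [[-0.002, 0.997, -0.077, 0.425], [-1.0, -0.002, -0.003, 0.07], [-0.003, 0.077, 0.997, 1.308], [0.0, 0.0, 0.0, 1.0]]} 0.9961819727891157
wrist {'camera_matrix': [[348.098, 0.0, 276.06], [0.0, 348.098, 209.05], [0.0, 0.0, 1.0]], 'hand_eye': [[0.001, 0.969, 0.246, 0.068], [1.0, -0.001, 0.001, 0.001], [0.001, 0.246, -0.969, -0.149], [0.0, 0.0, 0.0, 1.0]]} 0.996156462585034
```

View pics/top0.png

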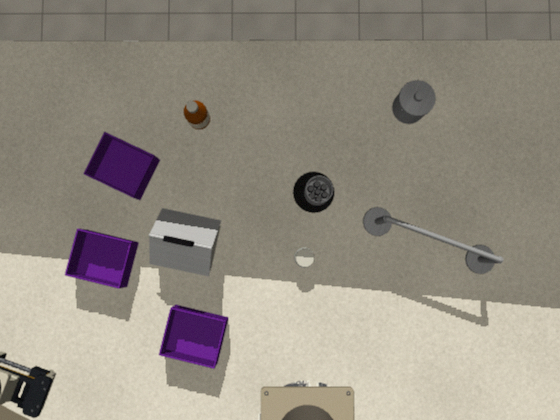

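View pics/scene0.png

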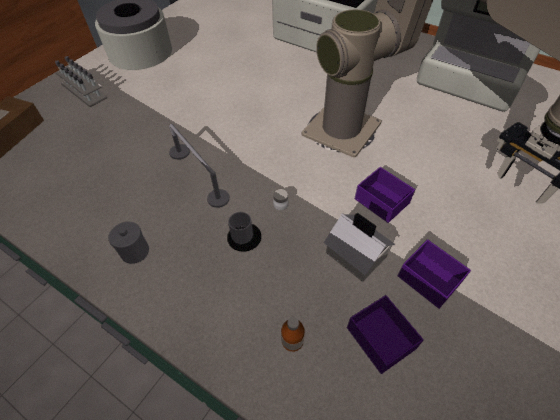

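The top view shows the covered bin at about (180,242), with its black grip plate on the ridge. The cup is on its mat at (317,190), the rail bar runs from (385,219) to (495,260), the pot is at (305,258), the bottle at (195,110) and the canister at (415,98). The purple decoys surround the bin. The moves have no tilt axis, so I'll tip the cup by turning it between the pads against the bin rim.

```bash
cat > h.py <<'E'
import numpy as np,cv2
def cloud(p,d,K,T):
    v,u=np.mgrid[:d.shape[0],:d.shape[1]]
    P=np.stack([(u-K[0,2])/K[0,0]*d,-(v-K[1,2])/K[1,1]*d,-d],-1)
    W=P@T[:3,:3].T+T[:3,3]; W[d<=0]=np.nan
    return W
def shot(n,tag):
    from plant import telemetry,viewer
    from scipy.spatial.transform import Rotation as R
    s=telemetry.read_state();p,d=viewer.read_camera(n);c=viewer.calibration(n)
    cv2.imwrite(f"pics/{n}_{tag}.png",p)
    if n=="wrist":
        T=np.eye(4);T[:3,:3]=R.from_rotvec(s["orientation"]).as_matrix();T[:3,3]=s["tool_pos"];T=T@np.array(c["hand_eye"])
    else: T=np.array(c["extrinsics"])
    return s,p,d,cloud(p,d,np.array(c["camera_matrix"]),T)
def rect(P):  # centre, size, direction of the long side from xy points
    (c,wh,a)=cv2.minAreaRect((P[:,:2]*1000).astype(np.float32))
    return np.round(np.array(c)/1000,4),np.round(wh,1),round(a,1)
def axis(P):
    m=P[:,:2].mean(0);w,V=np.linalg.eigh(np.cov((P[:,:2]-m).T));v=V[:,1]
    return m.round(4),round(np.degrees(np.arctan2(v[1],v[0]))%180,2)
E
python3 - <<'E'
from h import *
for n in["top","scene"]:
    z=np.load(f"pics/{n}0.npz");p,d=z["p"],z["d"]
    W=cloud(p,d,z["camera_matrix"],z["extrinsics"]);hsv=cv2.cvtColor(p,cv2.COLOR_BGR2HSV)
    x,y,h=W[...,0],W[...,1],W[...,2]
    print(n,"bench z",np.nanmedian(h[(x>.3)&(x<.7)&(abs(y)<.05)]))
    def box(x0,x1,y0,y1,z0,z1):return W[(x>x0)&(x<x1)&(y>y0)&(y<y1)&(h>z0)&(h<z1)]
    c=box(.2,.5,.2,.4,.13,.19);print("plate",len(c),rect(c),axis(c),np.percentile(c[:,2],[5,50,95]).round(3))
    c=box(.2,.5,.18,.42,.03,.128)
    print("cover all",len(c),rect(c))
    r=box(.25,.6,-.52,-.16,.105,.14);print("rail",len(r),rect(r),axis(r),np.percentile(r[:,2],[5,50,95]).round(3))
    k=box(.35,.6,-.12,.03,.06,.085)
    (cc,rr)=cv2.minEnclosingCircle((k[:,:2]*1000).astype(np.float32));print("cup rim",len(k),cc,rr)
    for nm,b in dict(mat=(.35,.6,-.14,.06,.002,.008),pot=(.2,.4,-.06,.08,.03,.06),bottle=(.5,.7,.2,.35,.02,.13),can=(.55,.8,-.4,-.2,.05,.12)).items():
        k=box(*b);print(nm,len(k),rect(k) if len(k)>5 else "")
E
```

```text
top bench z 0.0013335645868437496
plate 182 (array([0.4498, 0.2911]), array([111.6,  11.9]), 77.9) (array([0.4471, 0.2776]), np.float64(78.16)) [0.139 0.163 0.167]
cover all 3784 (array([0.3477, 0.304 ]), array([306.4, 228.1]), 3.3)
rail 722 (array([ 0.4512, -0.2936]), array([275.8,  15.9]), 69.5) (array([ 0.4514, -0.2923]), np.float64(69.54)) [0.119 0.125 0.129]
cup rim 145 (567.470703125, -27.606285095214844) 32.03866958618164
mat 2462 (array([ 0.4749, -0.0402]), array([199.6, 249.8]), 89.9)
pot 47 (array([0.3953, 0.0048]), array([ 7.1, 32.4]), 0.0)
bottle 304 (array([0.5112, 0.2768]), array([125.2,  22.6]), 88.6)
can 1038 (array([ 0.766 , -0.2522]), array([83. , 67.7]), 89.8)
scene bench z 0.0008548601848309412
plate 271 (array([0.4502, 0.2818]), array([59.8, 15.1]), 76.9) (array([0.4533, 0.2824]), np.float64(78.54)) [0.134 0.155 0.165]
cover all 2485 (array([0.3482, 0.304 ]), array([306.6, 225.7]), 3.2)
rail 289 (array([ 0.4547, -0.2931]), array([278.6,  16. ]), 69.5) (array([ 0.4617, -0.2785]), np.float64(69.77)) [0.114 0.124 0.128]
cup rim 173 (572.0870971679688, -27.47840118408203) 33.887271881103516
mat 568 (array([ 0.4753, -0.0403]), array([249.2, 199.7]), 0.2)
pot 17 (array([0.3963, 0.0082]), array([24.9,  7.1]), 83.7)
bottle 488 (array([0.5073, 0.2746]), array([131.3,  26.9]), 83.6)
can 670 (array([ 0.7691, -0.2504]), array([61.7, 85.9]), 0.1)
```

```bash
python3 - <<'E'
from h import *
z=np.load("pics/top0.npz");W=cloud(z["p"],z["d"],z["camera_matrix"],z["extrinsics"])
p=z["p"];hsv=cv2.cvtColor(p,cv2.COLOR_BGR2HSV)
m=((hsv[...,0]>120)&(hsv[...,0]<155)&(hsv[...,1]>100)).astype(np.uint8)
n,l,s,c=cv2.connectedComponentsWithStats(m)
for i in range(1,n):
    if s[i,4]>300:
        q=W[(l==i)&(W[...,2]>.05)];print("purple",s[i],rect(q),np.nanmax(q[:,2]))
# dark mat circle: dark pixels near cup
g=cv2.cvtColor(p,cv2.COLOR_BGR2GRAY)
m=np.zeros_like(g);m[160:220,285:345]=(g[160:220,285:345]<25)
ct=max(cv2.findContours(m,0,1)[0],key=cv2.contourArea);(u,v),r=cv2.minEnclosingCircle(ct);print("mat px",u,v,r)
K=z["camera_matrix"];T=z["extrinsics"]
D=T[:3,:3]@np.array([(u-K[0,2])/K[0,0],-(v-K[1,2])/K[1,1],-1]);o=T[:3,3];print("mat",o+D*(.004-o[2])/D[2])
E
```

```text
purple [  84  133   75   66 2878] (array([0.6272, 0.4351]), array([132.1, 108.5]), 64.5) 0.07201348505178773
purple [  65  229   73   59 3027] (array([0.4106, 0.4781]), array([133. , 109.2]), 76.2) 0.07132979167424902
purple [ 159  305   69   63 3036] (array([0.2315, 0.2607]), array([130.6, 110. ]), 76.4) 0.07230549521118013
mat px 313.2200012207031 191.74000549316406 19.79595375061035
mat [ 0.56932616 -0.01862203  0.004     ]
```

```bash
python3 - <<'E'
from h import *
for n in["top","scene"]:
    z=np.load(f"pics/{n}0.npz");W=cloud(z["p"],z["d"],z["camera_matrix"],z["extrinsics"])
    x,y,h=W[...,0],W[...,1],W[...,2];m=(x>.38)&(x<.52)&(y>.2)&(y<.36)&(h>.152)&(h<.18)
    c=W[m];print(n,len(c),rect(c),axis(c),np.median(c[:,2]))
E
```

```text
top 164 (array([0.4474, 0.2801]), array([60.6, 11.9]), 77.9) (array([0.4472, 0.2789]), np.float64(78.18)) 0.1636079739984453
scene 157 (array([0.45  , 0.2819]), array([59.8, 15. ]), 77.5) (array([0.4521, 0.2823]), np.float64(77.94)) 0.162508419063779
```

{"op": "send_rows", "data": {
  "plan": [
    [[-1,0.5,-0.5,0,-0.5],[-1,0.5,-0.5,0,-0.5],[-1,0.5,-0.5,0,-0.5],[-1,0.5,-0.5,0,-0.5],[-1,0.5,-0.5,0,-0.5],[-1,1,-1,0,-1],[-1,1,-1,0,-1],[-1,1,-1,0,-1],[-1,1,-1,0,-1],[-1,1,-1,0,-1],[-1,1,-1,0,-1]]
  ]
}}

```text
t: 1.07
tool_pos: [0.4016, 0.3652, 0.2354]
orientation: [-2.011, -2.413, 0.0]
force: [-0.3, 0.7, 1.0]
opening: 0.0931
gripper_force: 0.0
```

{"op": "send_rows", "data": {
  "plan": [
    [[-1,0.233,-0.425,0,-0.372],[-1,0.233,-0.425,0,-0.372],[-1,0.233,-0.425,0,-0.372],[-1,0.233,-0.425,0,-0.372],[-1,0.233,-0.425,0,-0.372],[-1,0.233,-0.425,0,-0.372],[-1,0.233,-0.425,0,-0.372]]
  ]
}}

```text
t: 1.65
tool_pos: [0.4473, 0.2818, 0.2356]
orientation: [-2.435, -1.985, -0.0]
force: [0.2, 1.4, 0.0]
opening: 0.0932
gripper_force: 0.0
```

```bash
cat >> h.py <<'E'
def tcp(s):
    from scipy.spatial.transform import Rotation as R
    M=R.from_rotvec(s["orientation"]).as_matrix()
    return np.round(s["tool_pos"],4),"close dir",round(np.degrees(np.arctan2(M[1,1],M[0,1])),2),"t",round(float(s["t"]),2),"F",np.round(s["force"],1),"op",round(float(s["opening"]),4),"gf",round(float(s["gripper_force"]),1)
E
python3 - <<'E'
from h import *
s,p,d,W=shot("wrist","a");print(tcp(s),np.round(s["q"],2))
x,y,h=W[...,0],W[...,1],W[...,2]
m=(abs(x-.448)<.06)&(abs(y-.28)<.06)&(h>.152)&(h<.18)
c=W[m];print(len(c),rect(c),axis(c),np.median(c[:,2]))
E
```

```text
(array([0.4473, 0.2818, 0.2356]), 'close dir', np.float64(-11.63), 't', 1.65, 'F', array([0.2, 1.4, 0. ]), 'op', 0.0932, 'gf', 0.0) [ 0.46 -0.06  1.69  0.    1.52  0.67]
1581 (array([0.4485, 0.2824]), array([59.1, 11.7]), 78.6) (array([0.4488, 0.2837]), np.float64(78.49)) 0.1639441993438902
```

{"op": "send_rows", "data": {
  "plan": [
    [[-1,0.006,0,-0.2,0],[-1,0.006,0,-0.3,0],[-1,0.006,0,-0.4,0],[-1,0.006,0,-0.443,0],[-1,0.006,0,-0.443,0],[1,0.006,0,-0.443,0],[1,0.006,0,-0.443,0],[1,0.006,0,-0.443,0],[1,0.006,0,-0.443,0],[1,0.006,0,-0.443,0],[1,0.006,0,-0.443,0],[1,0.006,0,-0.443,0],[1,0.006,0,-0.443,0],[1,0.006,0,-0.443,0]]
  ],
  "force": 25
}}

```text
t: 2.87
tool_pos: [0.4495, 0.28, 0.147]
orientation: [2.441, 1.978, -0.0]
force: [0.3, -0.8, -0.0]
opening: 0.0377
gripper_force: 0.0
```

{"op": "send_rows", "data": {
  "plan": [
    [[1,0,0,0,0],[1,0,0,0,0],[1,0,0,0,0],[1,0,0,0,0],[1,0,0,0,0],[1,0,0,0,0],[1,0,0,0,0],[1,0,0,0.1,0],[1,0,0,0.2,0],[1,0,0,0.35,0],[1,0,0,0.5,0],[1,0,0,0.65,0],[1,0,0,0.65,0]]
  ]
}}

```text
t: 3.95
tool_pos: [0.4521, 0.2812, 0.2842]
orientation: [2.439, 1.976, 0.016]
force: [0.4, 0.8, -0.2]
opening: 0.012
gripper_force: 25.0
```

```bash
python3 - <<'E'
from h import *
s,p,d,W=shot("top","b");print(tcp(s))
x,y,h=W[...,0],W[...,1],W[...,2]
# inside/outside bin rim now uncovered?
c=W[(x>.36)&(x<.53)&(y>.19)&(y<.37)&(h>.05)&(h<.085)];print("bin rim",len(c),rect(c) if len(c)>5 else 0,np.median(c[:,2]))
r=W[(x>.25)&(x<.6)&(y>-.52)&(y<-.1)&(h>.1)&(h<.14)];print(rect(r),axis(r))
E
```

```text
(array([0.4521, 0.2812, 0.2842]), 'close dir', np.float64(-11.97), 't', 3.95, 'F', array([ 0.4,  0.8, -0.2]), 'op', 0.012, 'gf', 25.0)
bin rim 140 (array([0.4355, 0.2239]), array([ 16.3, 109.7]), 78.2) 0.06412406943330495
(array([ 0.4513, -0.2937]), array([275.1,  15.6]), 69.5) (array([ 0.4514, -0.2923]), np.float64(69.52))
```

View pics/top_b.png

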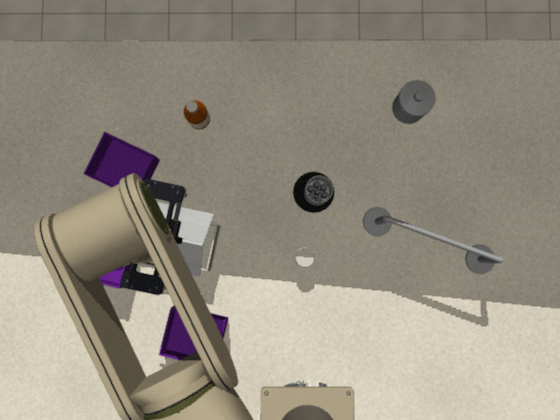

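{"op": "send_rows", "data": {
  "plan": [
    [[1,0,-0.15,0,0],[1,0,-0.3,0,0],[1,0,-0.45,0,0],[1,0,-0.6,0,0],[1,0,-0.75,0,-0.05],[1,0,-0.9,0,-0.142],[1,0,-1,0,-0.142]]
  ]
}}

```text
t: 4.58
tool_pos: [0.4488, 0.0776, 0.2752]
orientation: [-2.587, -1.782, 0.004]
force: [-1.0, -0.1, -1.8]
opening: 0.0118
gripper_force: 25.0
```

{"op": "send_rows", "data": {
  "plan": [
    [[1,0,-0.15,0,0],[1,0,-0.3,0,0],[1,0,-0.45,0,0],[1,0,-0.6,0,0],[1,0,-0.75,0,0],[1,0,-0.9,0,0],[1,0,-1,0,0]]
  ]
}}

```text
t: 5.17
tool_pos: [0.4486, -0.1223, 0.2752]
orientation: [-2.581, -1.789, 0.003]
force: [-0.9, -0.0, -1.3]
opening: 0.0117
gripper_force: 25.0
```

{"op": "send_rows", "data": {
  "plan": [
    [[1,0,-0.15,0,0],[1,0,-0.3,0,0],[1,0,-0.45,0,0],[1,0,-0.6,0,0],[1,0,-0.75,0,0],[1,0,-0.85,0,0],[1,0,-0.87,0,0],[1,0,-0.87,0,0],[1,0,-0.87,0,0],[1,0,-0.87,0,0],[1,0,-0.87,0,0]]
  ]
}}

```text
t: 6.08
tool_pos: [0.4497, -0.2927, 0.2769]
orientation: [-2.58, -1.793, -0.0]
force: [0.6, -0.4, -0.9]
opening: 0.0118
gripper_force: 25.0
```

```bash
python3 - <<'E'
from h import *
s,p,d,W=shot("wrist","c");print(tcp(s))
x,y,h=W[...,0],W[...,1],W[...,2]
r=W[(x>.3)&(x<.6)&(y>-.52)&(y<-.1)&(h>.1)&(h<.14)];print("bar wrist",len(r),rect(r),axis(r))
s,p,d,W=shot("top","c2")
x,y,h=W[...,0],W[...,1],W[...,2]
c=W[(x>.36)&(x<.53)&(y>.19)&(y<.37)&(h>.05)&(h<.075)];print("bin rim",len(c),rect(c),np.median(c[:,2]))
r=W[(x>.25)&(x<.6)&(y>-.52)&(y<-.1)&(h>.23)&(h<.26)];print("cover",len(r),rect(r),axis(r))
E
```

```text
(array([ 0.4497, -0.2927,  0.2769]), 'close dir', np.float64(-20.4), 't', 6.08, 'F', array([ 0.6, -0.4, -0.9]), 'op', 0.0118, 'gf', 25.0)
bar wrist 1284 (array([ 0.4892, -0.1934]), array([64.7, 15.1]), 67.7) (array([ 0.4901, -0.193 ]), np.float64(69.71))
bin rim 464 (array([0.4473, 0.2803]), array([131.6, 110.2]), 78.1) 0.06405985316387863
cover 791 (array([ 0.4575, -0.2709]), array([94.7, 57.8]), 71.5) (array([ 0.4593, -0.2563]), np.float64(57.75))
```

View pics/wrist_c.png

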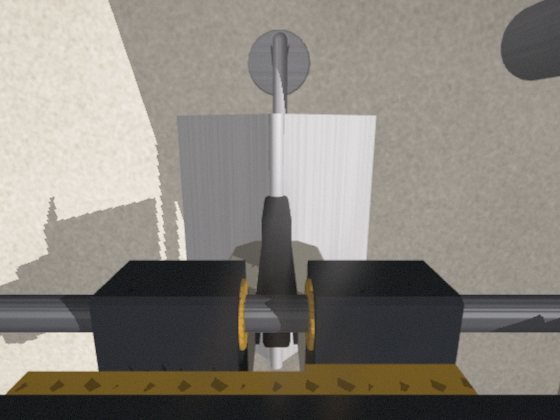

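{"op": "send_rows", "data": {
  "plan": [
    [[1,0.015,-0.005,-0.1,0],[1,0.015,-0.005,-0.2,0],[1,0.015,-0.005,-0.3,0],[1,0.015,-0.005,-0.4,0],[1,0.015,-0.005,-0.48,0],[1,0.015,-0.005,-0.54,0],[1,0.015,-0.005,-0.58,0],[1,0.015,-0.005,-0.6,0],[1,0.015,-0.005,-0.6,0],[1,0.015,-0.005,-0.6,0],[1,0.015,-0.005,-0.6,0],[1,0.015,-0.005,-0.6,0]]
  ]
}}

```text
t: 7.18
tool_pos: [0.453, -0.2954, 0.1582]
orientation: [2.58, 1.79, 0.001]
force: [-0.7, -0.0, -1.6]
opening: 0.0115
gripper_force: 25.0
```

```bash
python3 - <<'E'
from h import *
s,p,d,W=shot("scene","d");print(tcp(s))
cv2.imwrite("pics/d_crop.png",cv2.resize(p[100:260,100:300],None,fx=3,fy=3))
E
```

```text
(array([ 0.453 , -0.2954,  0.1582]), 'close dir', np.float64(-20.48), 't', 7.18, 'F', array([-0.7, -0. , -1.6]), 'op', 0.0115, 'gf', 25.0)
```

View pics/d_crop.png

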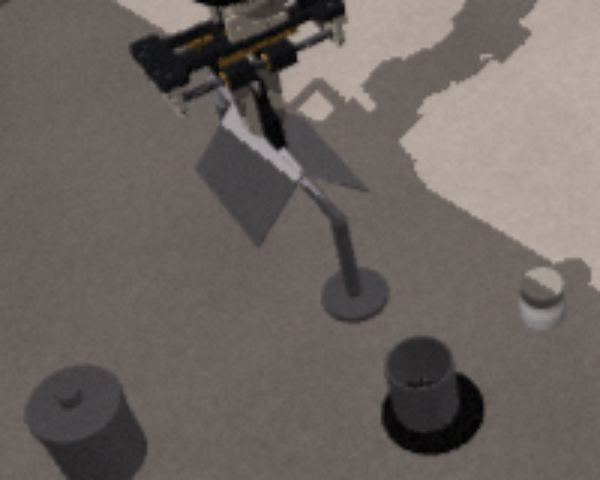

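The cover straddles the bar (crop centre about (270,150)), with a flap on each side. I'll let go and retreat upward.

{"op": "send_rows", "data": {
  "plan": [
    [[1,0,0,-0.005,0],[1,0,0,-0.008,0],[1,0,0,-0.008,0],[-1,0,0,-0.008,0],[-1,0,0,-0.008,0],[-1,0,0,-0.008,0],[-1,0,0,-0.008,0],[-1,0,0,-0.008,0],[-1,0,0,-0.008,0],[-1,0,0,-0.008,0],[-1,0,0,0.1,0],[-1,0,0,0.3,0],[-1,0,0,0.5,0],[-1,0,0,0.6,0],[-1,0,0,0.6,0]]
  ]
}}

```text
t: 8.48
tool_pos: [0.4546, -0.2966, 0.2839]
orientation: [2.573, 1.786, 0.005]
force: [-0.2, -0.6, 0.8]
opening: 0.087
gripper_force: 0.0
```

```bash
python3 - <<'E'
from h import *
s,p,d,W=shot("wrist","e");print(tcp(s))
x,y,h=W[...,0],W[...,1],W[...,2]
m=(abs(x-.453)<.08)&(abs(y+.295)<.08)&(h>.158)&(h<.185)
c=W[m];print("plate",len(c),rect(c),axis(c),np.median(c[:,2]))
E
```

```text
(array([ 0.4546, -0.2966,  0.2839]), 'close dir', np.float64(-20.48), 't', 8.48, 'F', array([-0.2, -0.6,  0.8]), 'op', 0.087, 'gf', 0.0)
plate 1211 (array([ 0.4548, -0.294 ]), array([59.7, 12. ]), 69.3) (array([ 0.4552, -0.2927]), np.float64(69.66)) 0.17243966222510404
```

{"op": "send_rows", "data": {
  "plan": [
    [[-1,0.1,0.2,0,0.1],[-1,0.3,0.4,0,0.3],[-1,0.5,0.6,0,0.5],[-1,0.57,0.8,0,0.7],[-1,0.57,0.8,0,0.9],[-1,0.57,0.8,0,1],[-1,0.57,0.8,0,1],[-1,0.57,0.8,0,1],[-1,0.57,0.8,0,1],[-1,0.57,0.8,0,1]]
  ]
}}

```text
t: 9.37
tool_pos: [0.5658, -0.1345, 0.2749]
orientation: [-1.333, -2.841, 0.001]
force: [-0.2, 0.1, -0.3]
opening: 0.0929
gripper_force: 0.0
```

{"op": "send_rows", "data": {
  "plan": [
    [[-1,0,0.2,0,0.2],[-1,0,0.4,0,0.4],[-1,0,0.55,0,0.643],[-1,0,0.55,0,0.643],[-1,0,0.55,0,0.643],[-1,0,0.55,0,0.643],[-1,0,0.55,0,0.643],[-1,0,0.55,0,0.643]]
  ]
}}

```text
t: 10.03
tool_pos: [0.566, -0.0249, 0.276]
orientation: [-0.332, -3.123, -0.0]
force: [0.1, -0.3, 0.3]
opening: 0.0931
gripper_force: 0.0
```

```bash
python3 - <<'E'
from h import *
s,p,d,W=shot("wrist","f");print(tcp(s),np.round(s["q"],2))
x,y,h=W[...,0],W[...,1],W[...,2]
b=(abs(x-.568)<.08)&(abs(y+.025)<.08)
k=W[b&(h>.066)&(h<.085)];print("rim",len(k),cv2.minEnclosingCircle((k[:,:2]*1000).astype(np.float32)),np.median(k[:,2]))
g=cv2.cvtColor(p,cv2.COLOR_BGR2GRAY);k=W[b&(h<.012)&(g<25)]
k=k[np.hypot(k[:,0]-.569,k[:,1]+.02)<.058];print("mat",len(k),cv2.minEnclosingCircle((k[:,:2]*1000).astype(np.float32)),k.min(0),k.max(0))
s,p,d,W=shot("top","f")
x,y,h=W[...,0],W[...,1],W[...,2]
c=W[(x>.36)&(x<.53)&(y>.19)&(y<.37)&(h>.05)&(h<.085)];print("bin rim",len(c),rect(c),np.median(c[:,2]))
E
```

```text
(array([ 0.566 , -0.0249,  0.276 ]), 'close dir', np.float64(77.87), 't', 10.03, 'F', array([ 0.1, -0.3,  0.3]), 'op', 0.0931, 'gf', 0.0) [-0.13  0.03  1.52  0.    1.59 -1.49]
rim 686 ((568.8192138671875, -25.67698097229004), 31.964576721191406) 0.0738538140497452
mat 276 ((568.6793212890625, -18.679729461669922), 47.437355041503906) [ 0.52197705 -0.06603742  0.00201635] [0.59451852 0.02515273 0.00653119]
bin rim 468 (array([0.4473, 0.2804]), array([131.3, 110.1]), 78.1) 0.06423108628072827
```

View pics/wrist_f.png

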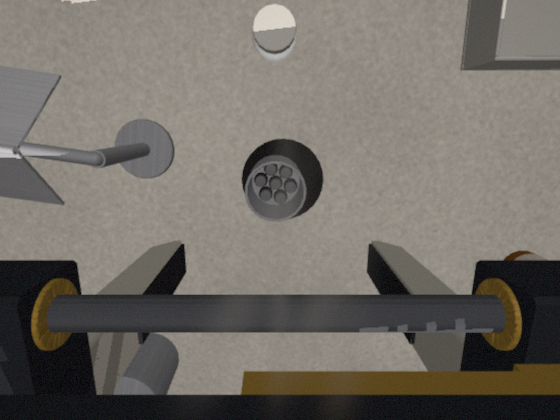

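{"op": "send_rows", "data": {
  "plan": [
    [[-1,0.015,-0.005,-0.15,0],[-1,0.015,-0.005,-0.3,0],[-1,0.015,-0.005,-0.45,0],[-1,0.015,-0.005,-0.6,0],[-1,0.015,-0.005,-0.7,0],[-1,0.015,-0.005,-0.7,0],[-1,0.015,-0.005,-0.7,0],[-1,0.015,-0.005,-0.7,0],[-1,0.015,-0.005,-0.7,0]]
  ],
  "force": 8
}}

```text
t: 10.88
tool_pos: [0.571, -0.0262, 0.1395]
orientation: [0.326, 3.121, -0.0]
force: [0.6, -0.8, 0.5]
opening: 0.0931
gripper_force: 0.0
```

```bash
python3 - <<'E'
from h import *
from plant import telemetry
print(tcp(telemetry.read_state()))
E
```

```text
(array([ 0.571 , -0.0262,  0.1395]), 'close dir', np.float64(78.06), 't', 10.88, 'F', array([ 0.6, -0.8,  0.5]), 'op', 0.0931, 'gf', 0.0)
```

{"op": "send_rows", "data": {
  "plan": [
    [[-1,-0.01,0,-0.12,0],[-1,-0.01,0,-0.24,0],[-1,-0.01,0,-0.36,0],[-1,-0.01,0,-0.44,0],[-1,-0.01,0,-0.478,0],[-1,-0.01,0,-0.478,0],[-1,-0.01,0,-0.478,0],[1,-0.01,0,-0.478,0],[1,-0.01,0,-0.478,0],[1,-0.01,0,-0.478,0],[1,-0.01,0,-0.478,0],[1,-0.01,0,-0.478,0],[1,-0.01,0,-0.478,0],[1,-0.01,0,-0.478,0],[1,-0.01,0,-0.478,0],[1,-0.01,0,-0.478,0]]
  ],
  "force": 8
}}

```text
t: 12.22
tool_pos: [0.5678, -0.026, 0.042]
orientation: [0.326, 3.124, -0.0]
force: [-1.9, 0.6, 6.3]
opening: 0.0648
gripper_force: 8.0
```

{"op": "send_rows", "data": {
  "plan": [
    [[1,0,0,0,0],[1,0,0,0.02,0],[1,0,0,0.05,0],[1,0,0,0.1,0],[1,0,0,0.2,0],[1,0,0,0.3,0],[1,0,0,0.4,0],[1,0,0,0.5,0],[1,0,0,0.58,0],[1,0,0,0.6,0],[1,0,0,0.6,0],[1,0,0,0.6,0]]
  ]
}}

```text
t: 13.22
tool_pos: [0.5672, -0.0259, 0.161]
orientation: [-0.326, -3.124, -0.0]
force: [0.2, -0.7, -2.4]
opening: 0.0649
gripper_force: 8.0
```

```bash
python3 - <<'E'
from h import *
s,p,d,W=shot("scene","g");print(tcp(s))
x,y,h=W[...,0],W[...,1],W[...,2]
k=W[(abs(x-.57)<.05)&(abs(y+.026)<.03)];k=k[k[:,2]>.1]
cv2.imwrite("pics/g_crop.png",cv2.resize(p[120:280,180:360],None,fx=3,fy=3))
E
```

```text
(array([ 0.5672, -0.0259,  0.161 ]), 'close dir', np.float64(78.1), 't', 13.22, 'F', array([ 0.2, -0.7, -2.4]), 'op', 0.0649, 'gf', 8.0)
```

View pics/g_crop.png

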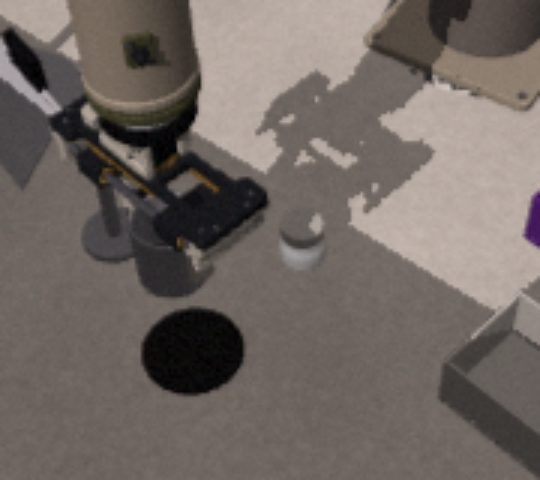

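{"op": "send_rows", "data": {
  "plan": [
    [[1,0,0.05,0,0],[1,0,0.15,0,0],[1,-0.01,0.27,0,0],[1,-0.02,0.4,0,0],[1,-0.03,0.53,0,0],[1,-0.04,0.66,0,0],[1,-0.05,0.79,0,0],[1,-0.06,0.9,0,0],[1,-0.075,0.97,0,0],[1,-0.075,1,0,0],[1,-0.075,1,0,0]]
  ]
}}

```text
t: 14.18
tool_pos: [0.5518, 0.1753, 0.1606]
orientation: [-0.323, -3.124, 0.001]
force: [0.4, -0.4, -1.0]
opening: 0.0647
gripper_force: 8.0
```

{"op": "send_rows", "data": {
  "plan": [
    [[1,0,0.05,0,0],[1,0,0.15,0,0],[1,0,0.25,0,0],[1,0,0.35,0,0],[1,0,0.41,0,0],[1,0,0.42,0,0],[1,0,0.42,0,0],[1,0,0.42,0,0],[1,0,0.42,0,0]]
  ]
}}

```text
t: 14.93
tool_pos: [0.5527, 0.257, 0.1614]
orientation: [-0.327, -3.124, 0.001]
force: [-0.4, 0.6, -1.8]
opening: 0.065
gripper_force: 8.0
```

```bash
cat >> h.py <<'E'
C=np.array([.4473,.2804]);A=np.radians(78.1-90);EX=np.array([np.cos(A),np.sin(A)]);EY=np.array([-EX[1],EX[0]])
def inbin(s):
    v=s["tool_pos"][:2]-C;return "bin x,y mm",np.round([v@EX*1000,v@EY*1000],1),"h",round(s["tool_pos"][2]*1000+2-65,1)
E
python3 - <<'E'
from h import *
z=np.load("pics/scene0.npz")
g=cv2.cvtColor(cv2.imread("pics/scene_g.png"),cv2.COLOR_BGR2GRAY)
m=np.zeros_like(g);m[205:260,220:270]=(g[205:260,220:270]<25)*255
ct=max(cv2.findContours(m,0,1)[0],key=cv2.contourArea)[:,0].astype(float);K=z["camera_matrix"];T=z["extrinsics"]
D=np.c_[(ct[:,0]-K[0,2])/K[0,0],-(ct[:,1]-K[1,2])/K[1,1],-np.ones(len(ct))]@T[:3,:3].T
P=T[:3,3]+D*((.004-T[2,3])/D[:,2:]);print("mat",cv2.minEnclosingCircle((P[:,:2]*1000).astype(np.float32)))
s,p,d,W=shot("scene","h");print(tcp(s),inbin(s))
s,p,d,W=shot("wrist","h")
x,y,h=W[...,0],W[...,1],W[...,2];g=cv2.cvtColor(p,cv2.COLOR_BGR2GRAY)
E
```

```text
mat ((571.659912109375, -16.507287979125977), 48.51030349731445)
(array([0.5527, 0.257 , 0.1614]), 'close dir', np.float64(78.04), 't', 14.93, 'F', array([-0.4,  0.6, -1.8]), 'op', 0.065, 'gf', 8.0) ('bin x,y mm', array([107.9,  -1.2]), 'h', np.float64(98.4))
```

{"op": "send_rows", "data": {
  "plan": [
    [[1,0,0,-0.1,0],[1,0,0,-0.2,0],[1,0,0,-0.28,0],[1,-0.02,0.01,-0.33,0],[1,-0.04,0.015,-0.342,0],[1,-0.05,0.016,-0.342,0],[1,-0.05,0.016,-0.342,0],[1,-0.05,0.016,-0.342,0],[1,-0.05,0.016,-0.342,0]]
  ]
}}

```text
t: 15.78
tool_pos: [0.5434, 0.2617, 0.0946]
orientation: [0.325, 3.122, 0.002]
force: [-0.8, -0.4, -1.7]
opening: 0.0648
gripper_force: 8.0
```

```bash
python3 - <<'E'
from h import *
s,p,d,W=shot("scene","i");print(tcp(s),inbin(s))
v=s["tool_pos"][:2]-C;x0=v@EX*1000;y0=v@EY*1000;h0=s["tool_pos"][2]*1000+2-65
S=30
for th in range(0,121,6):
    t=np.radians(th);d=S*np.sin(t)-32*np.cos(t);h=S*np.cos(t)+32*np.sin(t)
    w=(55-d-x0)*EX+(0-y0)*EY
    print(th,np.round(np.r_[w,h-h0]/200,3))
E
```

```text
(array([0.5434, 0.2617, 0.0946]), 'close dir', np.float64(78.1), 't', 15.78, 'F', array([-0.8, -0.4, -1.7]), 'op', 0.0648, 'gf', 8.0) ('bin x,y mm', array([97.9,  1.5]), 'h', np.float64(31.6))
0 [-0.055  0.004 -0.008]
6 [-0.071  0.007  0.008]
12 [-0.089  0.011  0.022]
18 [-0.108  0.015  0.034]
24 [-0.128  0.019  0.044]
30 [-0.149  0.024  0.052]
36 [-0.171  0.028  0.057]
42 [-0.193  0.033  0.061]
48 [-0.216  0.038  0.061]
54 [-0.238  0.043  0.06 ]
60 [-0.26   0.047  0.056]
66 [-0.282  0.052  0.049]
72 [-0.303  0.056  0.041]
78 [-0.322  0.06   0.03 ]
84 [-0.341  0.064  0.017]
90 [-0.358  0.068  0.002]
96 [-0.374  0.071 -0.015]
102 [-0.388  0.074 -0.033]
108 [-0.399  0.077 -0.052]
114 [-0.409  0.079 -0.073]
120 [-0.417  0.08  -0.094]
```

{"op": "send_rows", "data": {
  "plan": [
    [[1,-0.03,0.002,-0.004,0],[1,-0.055,0.004,-0.008,0],[1,-0.071,0.007,0.008,0],[1,-0.089,0.011,0.022,0],[1,-0.108,0.015,0.034,0],[1,-0.128,0.019,0.044,0],[1,-0.149,0.024,0.052,0],[1,-0.149,0.024,0.052,0],[1,-0.149,0.024,0.052,0]]
  ]
}}

```text
t: 16.58
tool_pos: [0.5125, 0.2663, 0.1038]
orientation: [0.325, 3.124, 0.0]
force: [1.3, 0.2, -1.1]
opening: 0.0639
gripper_force: 8.0
```

```bash
python3 - <<'E'
from h import *
s,p,d,W=shot("scene","j");print(tcp(s),inbin(s))
s,q,d,W=shot("wrist","j")
cv2.imwrite("pics/j.png",np.hstack([cv2.resize(p[150:310,290:450],(400,400)),cv2.resize(q,(400,400))]))
E
```

```text
(array([0.5125, 0.2663, 0.1038]), 'close dir', np.float64(78.12), 't', 16.58, 'F', array([ 1.3,  0.2, -1.1]), 'op', 0.0639, 'gf', 8.0) ('bin x,y mm', array([66.7, -0.3]), 'h', np.float64(40.8))
```

View pics/j.png

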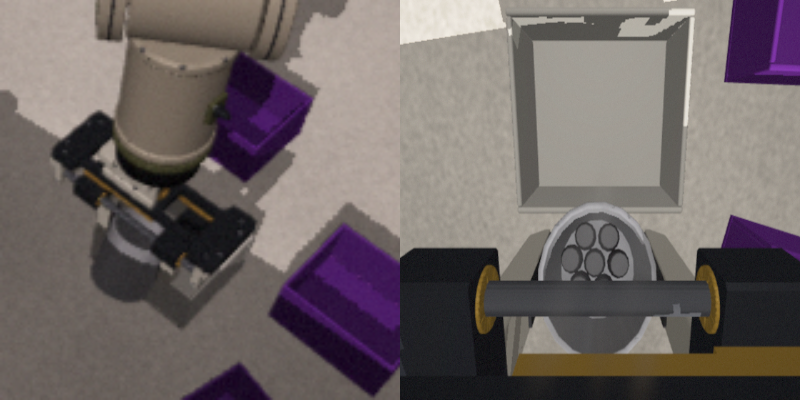

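```bash
cat >> h.py <<'E'
def tilt(W,d,near):
    # plane through the nearest surfaces inside the cup (stopper tops or floor), by trimmed least squares
    P=W[near].reshape(-1,3);P=P[np.isfinite(P).all(1)]
    for _ in range(15):
        m=P.mean(0);n=np.linalg.svd(P-m,full_matrices=False)[2][2];r=abs((P-m)@n);P=P[r<=max(np.percentile(r,90),.0015)]
    n*=np.sign(n[2]);return "tilt",round(np.degrees(np.arccos(n[2])),1),"toward bin",round(float(-n[:2]@EX),3),len(P)
E
python3 - <<'E'
from h import *
s,p,d,W=shot("wrist","j2")
print(tilt(W,d,np.s_[231:275,230:310]))
for v in range(205,292,6): print(v,np.round(W[v,274]*1000,0),np.round((W[v,274,:2]-C)@EX*1000,0))
E
```

```text
('tilt', np.float64(48.6), 'toward bin', -0.748, 716)
205 [498. 269.  35.] 52.0
211 [497. 269.  51.] 52.0
217 [482. 272. 122.] 35.0
223 [488. 271. 108.] 42.0
229 [501. 268.  74.] 55.0
235 [509. 266.  62.] 63.0
241 [512. 266.  64.] 66.0
247 [511. 266.  75.] 65.0
253 [518. 265.  66.] 72.0
259 [521. 264.  67.] 76.0
265 [516. 265.  88.] 70.0
271 [519. 264.  89.] 73.0
277 [522. 264.  89.] 77.0
283 [524. 263.  91.] 79.0
289 [527. 263.  91.] 82.0
```

{"op": "send_rows", "data": {
  "plan": [
    [[1,-0.02,0.004,0.003,0],[1,-0.04,0.008,0.005,0],[1,-0.06,0.012,0.005,0],[1,-0.08,0.016,0.003,0],[1,-0.1,0.021,-0.002,0],[1,-0.12,0.025,-0.008,0],[1,-0.14,0.029,-0.016,0],[1,-0.14,0.029,-0.016,0],[1,-0.14,0.029,-0.016,0]]
  ]
}}

```text
t: 17.48
tool_pos: [0.4841, 0.2719, 0.1]
orientation: [-0.325, -3.124, 0.001]
force: [0.9, 0.8, 0.2]
opening: 0.0621
gripper_force: 8.0
```

```bash
python3 - <<'E'
from h import *
s,q,d,W=shot("scene","k");print(tcp(s),inbin(s))
s,p,d,W=shot("wrist","k")
cv2.imwrite("pics/k.png",np.hstack([cv2.resize(q[150:310,290:450],(300,300)),p[100:400]]) if 0 else p)
for v in range(110,300,8): print(v,np.round([(W[v,274,:2]-C)@EX*1000,W[v,274,2]*1000],0),end=" ")
E
```

```text
(array([0.4841, 0.2719, 0.1   ]), 'close dir', np.float64(78.12), 't', 17.48, 'F', array([0.9, 0.8, 0.2]), 'op', 0.0621, 'gf', 8.0) ('bin x,y mm', array([37.7, -0.8]), 'h', np.float64(37.0))
110 [-37.   6.] 118 [-32.   4.] 126 [-26.   5.] 134 [-21.   4.] 142 [-16.   4.] 150 [-10.   3.] 158 [-5.  4.] 166 [1. 4.] 174 [6. 6.] 182 [12.  4.] 190 [18.  4.] 198 [24.  5.] 206 [30.  5.] 214 [36.  4.] 222 [ 14. 101.] 230 [19. 97.] 238 [23. 95.] 246 [30. 89.] 254 [35. 86.] 262 [42. 79.] 270 [49. 74.] 278 [55. 70.] 286 [54. 82.] 294 [61. 78.]
```

View pics/k.png

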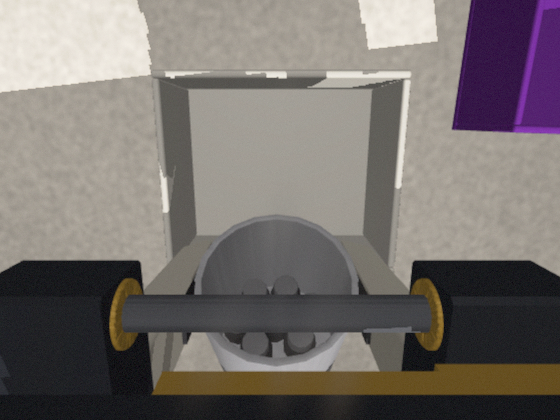

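{"op": "send_rows", "data": {
  "plan": [
    [[1,0,0,0.01,0],[1,0.02,-0.004,0.015,0],[1,0.05,-0.01,0.02,0],[1,0.09,-0.019,0.025,0],[1,0.13,-0.027,0.025,0],[1,0.17,-0.036,0.025,0],[1,0.21,-0.044,0.02,0],[1,0.25,-0.052,0.01,0],[1,0.29,-0.061,0,0],[1,0.328,-0.069,0,0],[1,0.328,-0.069,0,0],[1,0.328,-0.069,0,0]]
  ],
  "force": 3
}}

```text
t: 18.58
tool_pos: [0.5505, 0.2579, 0.1]
orientation: [-0.326, -3.124, 0.0]
force: [-1.5, -0.1, -1.7]
opening: 0.0622
gripper_force: 3.0
```

```bash
cat >> h.py <<'E'
def profile(tag):
    s,p,d,W=shot("wrist",tag);print(tcp(s),inbin(s))
    px=(s["tool_pos"][:2]-C)@EX*1000;pz=s["tool_pos"][2]*1000+2
    for v in range(190,296,6): print(v,np.round([px-(W[v,274,:2]-C)@EX*1000,W[v,274,2]*1000-pz],0),end=" ")
    return s,p,d,W
E
python3 - <<'E'
from h import *
profile("l")
E
```

```text
(array([0.5505, 0.2579, 0.1   ]), 'close dir', np.float64(78.07), 't', 18.58, 'F', array([-1.5, -0.1, -1.7]), 'op', 0.0622, 'gf', 3.0) ('bin x,y mm', array([105.7,  -0.7]), 'h', np.float64(37.0))
190 [  19. -101.] 196 [  14. -102.] 202 [  10. -101.] 208 [   5. -102.] 214 [31. 10.] 220 [27.  5.] 226 [21. -5.] 232 [ 14. -18.] 238 [  5. -34.] 244 [ -3. -46.] 250 [ -2. -34.] 256 [ -2. -25.] 262 [ -7. -31.] 268 [-15. -40.] 274 [-10. -20.] 280 [-13. -19.] 286 [-15. -18.] 292 [-17. -15.]
```

{"op": "send_rows", "data": {
  "plan": [
    [[1,0.02,0,-0.06,0],[1,0.04,0,-0.12,0],[1,0.06,0,-0.18,0],[1,0.06,0,-0.22,0],[1,0.06,0,-0.24,0],[1,0.07,0,-0.255,0],[1,0.09,0,-0.265,0],[1,0.11,0,-0.27,0],[1,0.13,0,-0.275,0],[1,0.15,0,-0.275,0],[1,0.15,0,-0.275,0],[1,0.15,0,-0.275,0]]
  ],
  "force": 3
}}

```text
t: 19.63
tool_pos: [0.5805, 0.2582, 0.0453]
orientation: [0.326, 3.125, 0.0]
force: [0.3, -0.2, -0.4]
opening: 0.0627
gripper_force: 3.0
```

```bash
python3 - <<'E'
from h import *
profile("m")
E
```

```text
(array([0.5805, 0.2582, 0.0453]), 'close dir', np.float64(78.09), 't', 19.63, 'F', array([ 0.3, -0.2, -0.4]), 'op', 0.0627, 'gf', 3.0) ('bin x,y mm', array([135. ,   5.8]), 'h', np.float64(-17.7))
190 [ 29. -47.] 196 [ 26. -48.] 202 [ 23. -47.] 208 [ 19. -48.] 214 [ 24. -14.] 220 [31. 21.] 226 [29. 21.] 232 [ 13. -22.] 238 [ 10. -21.] 244 [  4. -28.] 250 [  1. -27.] 256 [  1. -18.] 262 [ -2. -17.] 268 [ -5. -17.] 274 [ -8. -16.] 280 [-19. -33.] 286 [-24. -34.] 292 [-26. -33.]
```

{"op": "send_rows", "data": {
  "plan": [
    [[0.2,0,0,0,0],[-1,0,0,0,0],[-1,0,0,0,0],[-1,0,0,0,0],[-1,0,0,0,0],[-1,0,0,0,0],[-1,0,0,0,0],[-1,0,0,0.1,0],[-1,0,0,0.25,0],[-1,0,0,0.4,0],[-1,0,0,0.55,0],[-1,0,0,0.7,0],[-1,0,0,0.7,0],[-1,0,0,0.7,0]]
  ]
}}

```text
t: 20.85
tool_pos: [0.5819, 0.2587, 0.1885]
orientation: [0.325, 3.12, 0.004]
force: [0.7, 0.6, 0.2]
opening: 0.0928
gripper_force: 0.0
```

```bash
cat >> h.py <<'E'
def cup(W,x0,y0):
    x,y,h=W[...,0],W[...,1],W[...,2];k=W[(abs(x-x0)<.07)&(abs(y-y0)<.07)&(h>.055)&(h<.1)]
    k=k[k[:,2]>np.percentile(k[:,2],60)-.006]
    return "rim",len(k),np.round(cv2.minEnclosingCircle((k[:,:2]*1000).astype(np.float32))[0],1),cv2.minEnclosingCircle((k[:,:2]*1000).astype(np.float32))[1],np.percentile(k[:,2],[5,50,95]).round(4)
E
python3 - <<'E'
from h import *
s,p,d,W=shot("wrist","n");print(tcp(s));print(cup(W,.58,.258))
E
```

```text
(array([0.5819, 0.2587, 0.1885]), 'close dir', np.float64(78.1), 't', 20.85, 'F', array([0.7, 0.6, 0.2]), 'op', 0.0928, 'gf', 0.0)
('rim', 1207, array([564.4, 281.7]), 70.96578979492188, array([0.0643, 0.0697, 0.0711]))
```

```bash
python3 - <<'E'
from h import *
s,p,d,W=shot("wrist","n2")
xb=(W[...,:2]-C)@EX;W=W[(xb>.066)&(abs((W[...,:2]-C)@EY)<.06)]
k=W[(W[:,2]>.06)&(W[:,2]<.1)]
print(len(k),cv2.minEnclosingCircle((k[:,:2]*1000).astype(np.float32)),np.percentile(k[:,2],[1,50,99]))
cup_c=np.array(cv2.minEnclosingCircle((k[:,:2]*1000).astype(np.float32))[0])/1000
r=np.hypot(*(W[:,:2]-cup_c).T);i=W[(r<.024)];print("inside heights",np.histogram(i[:,2],bins=[-.01,.003,.009,.015,.02,.024,.028,.035,.1]))
E
```

```text
1985 ((650.575927734375, 255.981201171875), 87.41327667236328) [0.06022223 0.06958067 0.07803117]
inside heights (array([666,   0,   0,   0,   0,   0,   0,   0]), array([-0.01 ,  0.003,  0.009,  0.015,  0.02 ,  0.024,  0.028,  0.035,
        0.1  ]))
```

View pics/wrist_n2.png

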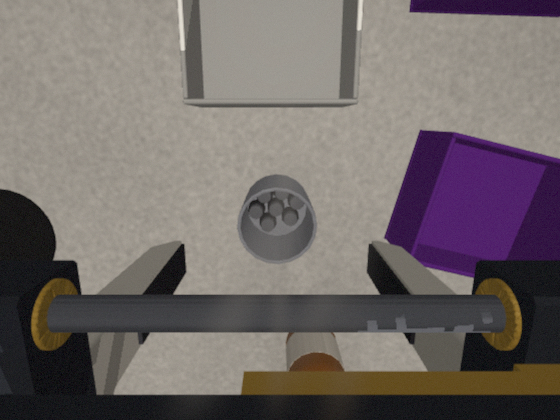

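The cup stands upright beside the bin with the stoppers inside, its mouth at about pixel (277,223). I'll take its position by ray and regrip at the very top. A shorter pad contact gives less twist resistance and a longer lever.

```bash
python3 - <<'E'
from h import *
s,p,d,W=shot("wrist","n3");print(tcp(s))
R=W[175:268,230:325].reshape(-1,3);k=R[(R[:,2]>.062)&(R[:,2]<.085)]
c,r=cv2.minEnclosingCircle((k[:,:2]*1000).astype(np.float32));print(len(k),c,r,np.percentile(k[:,2],[2,50,98]))
from scipy.optimize import least_squares
f=least_squares(lambda q:np.hypot(k[:,0]-q[0],k[:,1]-q[1])-q[2],[*np.array(c)/1000,.031],loss="soft_l1",f_scale=.001).x;print(f)
n=np.linalg.svd(k-k.mean(0),full_matrices=False)[2][2];print("rim normal",n)
i=R[np.hypot(R[:,0]-f[0],R[:,1]-f[1])<.022];print(np.histogram(i[:,2]*1000,bins=[-5,3,8,14,18,22,28,35,80]))
print("in bin",((f[:2]-C)@EX,(f[:2]-C)@EY))
E
```

```text
(array([0.5799, 0.258 , 0.1844]), 'close dir', np.float64(78.1), 't', 20.95, 'F', array([ 0.6, -0.6, -0.3]), 'op', 0.0925, 'gf', 0.0)
1247 (594.98681640625, 256.7986145019531) 32.03263473510742 [0.06247068 0.06968372 0.07150452]
[0.59422456 0.25699744 0.03003242]
rim normal [1.51923455e-02 3.55003700e-05 9.99884589e-01]
(array([  0, 188,  56, 293,  56, 872,   0,   0]), array([-5,  3,  8, 14, 18, 22, 28, 35, 80]))
in bin (np.float64(0.14859270998074695), np.float64(0.0073968430937604345))
```

{"op": "send_rows", "data": {
  "plan": [
    [[-1,0.075,-0.005,-0.05,0],[-1,0.075,-0.005,-0.15,0],[-1,0.075,-0.005,-0.3,0],[-1,0.075,-0.005,-0.45,0],[-1,0.075,-0.005,-0.53,0],[-1,0.075,-0.005,-0.557,0],[-1,0.075,-0.005,-0.557,0],[-1,0.075,-0.005,-0.557,0],[1,0.075,-0.005,-0.557,0],[1,0.075,-0.005,-0.557,0],[1,0.075,-0.005,-0.557,0],[1,0.075,-0.005,-0.557,0],[1,0.075,-0.005,-0.557,0],[1,0.075,-0.005,-0.557,0],[1,0.075,-0.005,-0.557,0],[1,0.075,-0.005,-0.557,0],[1,0.075,-0.005,-0.557,0]]
  ],
  "force": 10
}}

```text
t: 22.42
tool_pos: [0.5956, 0.2571, 0.0745]
orientation: [0.326, 3.124, 0.0]
force: [-0.7, -1.1, 6.3]
opening: 0.0625
gripper_force: 10.0
```

```bash
python3 - <<'E'
from h import *
profile("o")
E
```

```text
(array([0.5956, 0.2571, 0.0745]), 'close dir', np.float64(78.1), 't', 22.42, 'F', array([-0.7, -1.1,  6.3]), 'op', 0.0625, 'gf', 10.0) ('bin x,y mm', array([149.9,   7.8]), 'h', np.float64(11.5))
190 [ 33. -32.] 196 [ 32. -17.] 202 [32. -5.] 208 [ 17. -53.] 214 [ 11. -64.] 220 [  9. -56.] 226 [  7. -51.] 232 [  3. -52.] 238 [ -1. -51.] 244 [ -9. -62.] 250 [-11. -60.] 256 [-20. -70.] 262 [-24. -71.] 268 [-28. -70.] 274 [-28. -60.] 280 [-28. -51.] 286 [-28. -43.] 292 [-29. -36.]
```

{"op": "send_rows", "data": {
  "plan": [
    [[1,0,0,0.02,0],[1,0,0,0.06,0],[1,0,0,0.12,0],[1,0,0,0.19,0],[1,-0.03,0,0.235,0],[1,-0.08,0.005,0.245,0],[1,-0.14,0.01,0.245,0],[1,-0.2,0.014,0.245,0],[1,-0.24,0.014,0.245,0],[1,-0.257,0.014,0.245,0],[1,-0.257,0.014,0.245,0],[1,-0.257,0.014,0.245,0],[1,-0.257,0.014,0.245,0]]
  ]
}}

```text
t: 23.55
tool_pos: [0.5444, 0.2599, 0.1231]
orientation: [0.326, 3.124, 0.0]
force: [0.2, 0.7, -1.9]
opening: 0.0624
gripper_force: 9.9
```

```bash
python3 - <<'E'
from h import *
s,*_=profile("p");print()
v=s["tool_pos"][:2]-C;x0=v@EX*1000;y0=v@EY*1000;h0=s["tool_pos"][2]*1000-10.5-65
S=48
for th in range(0,121,5):
    t=np.radians(th);d=S*np.sin(t)-32*np.cos(t);h=S*np.cos(t)+32*np.sin(t)
    w=(55-d-x0)*EX+(0-y0)*EY
    print(th,np.round(np.r_[w,h-h0]/200,3))
E
```

```text
(array([0.5444, 0.2599, 0.1231]), 'close dir', np.float64(78.09), 't', 23.55, 'F', array([ 0.2,  0.7, -1.9]), 'op', 0.0624, 'gf', 9.9) ('bin x,y mm', array([99.2, -0.1]), 'h', np.float64(60.1))
190 [ 32. -32.] 196 [ 33. -17.] 202 [32. -7.] 208 [ 16. -61.] 214 [ 11. -65.] 220 [  9. -57.] 226 [  7. -51.] 232 [  3. -50.] 238 [ -1. -51.] 244 [ -9. -64.] 250 [-12. -61.] 256 [-20. -70.] 262 [-25. -72.] 268 [-28. -69.] 274 [-28. -60.] 280 [-28. -52.] 286 [-28. -43.] 292 [-28. -36.] 
0 [-0.06   0.013  0.002]
5 [-0.081  0.017  0.015]
10 [-0.103  0.022  0.026]
15 [-0.126  0.027  0.035]
20 [-0.15   0.032  0.042]
25 [-0.174  0.037  0.047]
30 [-0.198  0.042  0.05 ]
35 [-0.223  0.047  0.05 ]
40 [-0.247  0.052  0.048]
45 [-0.272  0.058  0.045]
50 [-0.296  0.063  0.039]
55 [-0.319  0.068  0.03 ]
60 [-0.341  0.072  0.02 ]
65 [-0.363  0.077  0.008]
70 [-0.383  0.081 -0.006]
75 [-0.403  0.085 -0.022]
80 [-0.42   0.089 -0.039]
85 [-0.437  0.092 -0.058]
90 [-0.451  0.095 -0.078]
95 [-0.464  0.098 -0.1  ]
100 [-0.475  0.1   -0.122]
105 [-0.484  0.102 -0.146]
110 [-0.491  0.104 -0.17 ]
115 [-0.495  0.105 -0.195]
120 [-0.498  0.105 -0.22 ]
```

{"op": "send_rows", "data": {
  "plan": [
    [[1,-0.03,0.006,0,0],[1,-0.06,0.013,0.002,0],[1,-0.081,0.017,0.015,0],[1,-0.103,0.022,0.026,0],[1,-0.126,0.027,0.035,0],[1,-0.15,0.032,0.042,0],[1,-0.174,0.037,0.047,0],[1,-0.198,0.042,0.05,0],[1,-0.223,0.047,0.05,0],[1,-0.247,0.052,0.048,0],[1,-0.247,0.052,0.048,0],[1,-0.247,0.052,0.048,0]]
  ]
}}

```text
t: 24.6
tool_pos: [0.4941, 0.2706, 0.1325]
orientation: [-0.325, -3.125, -0.001]
force: [0.9, 0.6, -0.6]
opening: 0.0621
gripper_force: 10.0
```

```bash
python3 - <<'E'
from h import *
s,*_=profile("q")
E
```

```text
(array([0.4941, 0.2706, 0.1325]), 'close dir', np.float64(78.12), 't', 24.6, 'F', array([ 0.9,  0.6, -0.6]), 'op', 0.0621, 'gf', 10.0) ('bin x,y mm', array([47.8,  0.1]), 'h', np.float64(69.5))
190 [  13. -130.] 196 [   8. -130.] 202 [   3. -130.] 208 [ 24. -28.] 214 [ 20. -30.] 220 [ 15. -37.] 226 [  9. -43.] 232 [  3. -51.] 238 [ -3. -58.] 244 [-10. -67.] 250 [-18. -76.] 256 [-17. -64.] 262 [-21. -62.] 268 [-27. -66.] 274 [-22. -48.] 280 [-25. -46.] 286 [-28. -42.] 292 [-35. -48.]
```

{"op": "send_rows", "data": {
  "plan": [
    [[1,-0.025,0.006,-0.003,0],[1,-0.049,0.011,-0.009,0],[1,-0.072,0.016,-0.018,0],[1,-0.094,0.02,-0.028,0],[1,-0.116,0.025,-0.04,0],[1,-0.136,0.029,-0.054,0],[1,-0.156,0.033,-0.07,0],[1,-0.173,0.037,-0.087,0],[1,-0.19,0.04,-0.106,0],[1,-0.204,0.043,-0.126,0],[1,-0.217,0.046,-0.148,0],[1,-0.228,0.048,-0.17,0],[1,-0.237,0.05,-0.194,0],[1,-0.244,0.052,-0.218,0],[1,-0.248,0.053,-0.243,0],[1,-0.248,0.053,-0.243,0],[1,-0.248,0.053,-0.243,0],[1,-0.248,0.053,-0.243,0]]
  ]
}}

```text
t: 26.15
tool_pos: [0.445, 0.2807, 0.0836]
orientation: [0.326, 3.125, -0.001]
force: [0.5, 0.6, 0.9]
opening: 0.0624
gripper_force: 10.0
```

```bash
cat >> h.py <<'E'
def stoppers(tag,cam):
    s,p,d,W=shot(cam,tag);B=np.stack([(W[...,:2]-C)@EX*1000,(W[...,:2]-C)@EY*1000,W[...,2]*1000],-1)
    g=cv2.cvtColor(p,cv2.COLOR_BGR2GRAY)
    m=((abs(B[...,0])<50)&(abs(B[...,1])<60)&(B[...,2]>9)&(B[...,2]<45)).astype(np.uint8)
    n,l,st,_=cv2.connectedComponentsWithStats(m)
    for i in range(1,n):
        if st[i,4]>25:q=B[l==i];print(cam,st[i,4],q.mean(0).round(0),"z max",q[:,2].max().round(0),"ext",(np.ptp(q[:,:2],axis=0)).round(0))
E
python3 - <<'E'
from h import *
s,*_=profile("r");print();stoppers("r","top");stoppers("r","wrist")
E
```

```text
(array([0.445 , 0.2807, 0.0836]), 'close dir', np.float64(78.09), 't', 26.15, 'F', array([0.5, 0.6, 0.9]), 'op', 0.0624, 'gf', 10.0) ('bin x,y mm', array([-2.3, -0.2]), 'h', np.float64(20.6))
190 [ 26. -66.] 196 [ 22. -65.] 202 [ 18. -67.] 208 [ 18. -50.] 214 [ 15. -48.] 220 [ 11. -50.] 226 [  7. -53.] 232 [ -7. -82.] 238 [-11. -82.] 244 [-15. -81.] 250 [-20. -82.] 256 [-24. -81.] 262 [14. 20.] 268 [12. 22.] 274 [ 9. 21.] 280 [ 8. 23.] 286 [ 6. 24.] 292 [ 4. 26.] 
wrist 1507 [-20. -59.  28.] z max 45.0 ext [59.  1.]
wrist 665 [-37. -32.  22.] z max 28.0 ext [19. 17.]
wrist 1099 [-33.  -9.  19.] z max 26.0 ext [26. 26.]
wrist 624 [-37.  19.  18.] z max 22.0 ext [17. 17.]
wrist 525 [-7.  5. 21.] z max 26.0 ext [14. 16.]
```

{"op": "send_rows", "data": {
  "plan": [
    [[1,0,0,0.05,0],[1,0,0,0.15,0],[1,0,0,0.25,0],[1,0.05,-0.01,0.35,0],[1,0.1,-0.02,0.4,0],[1,0.15,-0.03,0.4,0],[1,0.175,-0.037,0.4,0],[1,0.175,-0.037,0.4,0],[1,0.175,-0.037,0.4,0]]
  ]
}}

```text
t: 27.05
tool_pos: [0.4791, 0.273, 0.1623]
orientation: [-0.326, -3.122, 0.002]
force: [-0.6, -0.2, -1.5]
opening: 0.0622
gripper_force: 10.0
```

```bash
python3 - <<'E'
from h import *
s,*_=profile("s");print();stoppers("s","scene");stoppers("s","wrist")
E
```

```text
(array([0.4791, 0.273 , 0.1623]), 'close dir', np.float64(78.06), 't', 27.05, 'F', array([-0.6, -0.2, -1.5]), 'op', 0.0622, 'gf', 10.0) ('bin x,y mm', array([32.7, -0.7]), 'h', np.float64(99.3))
190 [   8. -159.] 196 [   2. -160.] 202 [  -3. -161.] 208 [  -9. -159.] 214 [ -15. -161.] 220 [ -19. -156.] 226 [ -19. -138.] 232 [ -19. -121.] 238 [ -19. -106.] 244 [-22. -99.] 250 [ -51. -164.] 256 [ -57. -165.] 262 [14. 20.] 268 [12. 21.] 274 [10. 23.] 280 [ 8. 23.] 286 [ 5. 24.] 292 [ 4. 25.] 
scene 136 [-36.  24.  22.] z max 45.0 ext [39. 46.]
scene 84 [-3. -0. 17.] z max 27.0 ext [40. 29.]
wrist 1118 [ -2. -59.  28.] z max 45.0 ext [100.   1.]
wrist 930 [-33. -26.  20.] z max 29.0 ext [30. 37.]
wrist 306 [-42.  -3.  21.] z max 26.0 ext [15. 16.]
wrist 448 [-38.  25.  18.] z max 22.0 ext [22. 22.]
wrist 431 [-22.  15.  18.] z max 22.0 ext [21. 23.]
wrist 414 [-9. -5. 18.] z max 22.0 ext [23. 23.]
wrist 287 [ 2.  8. 21.] z max 26.0 ext [16. 15.]
```

{"op": "send_rows", "data": {
  "plan": [
    [[1,0.06,-0.012,0,0],[1,0.15,-0.03,0,0],[1,0.25,-0.052,0,0],[1,0.36,-0.075,0,0],[1,0.47,-0.098,0,0],[1,0.55,-0.115,0,0],[1,0.572,-0.12,0,0],[1,0.572,-0.12,0,0]]
  ],
  "force": 10
}}

```text
t: 27.87
tool_pos: [0.5944, 0.2491, 0.163]
orientation: [-0.327, -3.123, 0.001]
force: [0.2, 0.0, -1.2]
opening: 0.0623
gripper_force: 10.0
```

{"op": "send_rows", "data": {
  "plan": [
    [[1,0,0,-0.05,0],[1,0,0,-0.1,0],[1,0,0,-0.15,0],[1,0,0,-0.15,0],[1,0,0,-0.15,0],[1,0,0,-0.15,0],[1,0,0,-0.15,0],[1,0,0,-0.15,0]]
  ],
  "force": 3
}}

```text
t: 28.53
tool_pos: [0.5947, 0.2497, 0.1347]
orientation: [0.325, 3.123, 0.001]
force: [-0.0, -0.4, -1.7]
opening: 0.0623
gripper_force: 3.0
```

```bash
python3 - <<'E'
from h import *
s,*_=profile("u");print();stoppers("u","top");stoppers("u","wrist")
E
```

```text
(array([0.5947, 0.2497, 0.1347]), 'close dir', np.float64(78.1), 't', 28.53, 'F', array([-0. , -0.4, -1.7]), 'op', 0.0623, 'gf', 3.0) ('bin x,y mm', array([150.6,   0.3]), 'h', np.float64(71.7))
190 [ 34. -25.] 196 [ 32. -20.] 202 [ 30. -14.] 208 [ 28. -10.] 214 [27. -4.] 220 [25. -2.] 226 [ -3. -82.] 232 [ -7. -83.] 238 [-10. -79.] 244 [-13. -74.] 250 [-15. -68.] 256 [-17. -62.] 262 [-19. -58.] 268 [-21. -53.] 274 [-23. -48.] 280 [-24. -43.] 286 [-25. -38.] 292 [-28. -35.] 
top 48 [ 1.  2. 20.] z max 29.0 ext [15. 24.]
wrist 840 [ 26. -59.  28.] z max 45.0 ext [47.  1.]
wrist 326 [ 7.  8. 18.] z max 26.0 ext [ 9. 15.]
```

{"op": "send_rows", "data": {
  "plan": [
    [[1,0,-0.04,0.05,0],[1,-0.01,-0.12,0.1,0],[1,-0.02,-0.22,0.12,0],[1,-0.03,-0.33,0.12,0],[1,-0.04,-0.45,0.12,0],[1,-0.05,-0.57,0.12,0],[1,-0.06,-0.69,0.12,0],[1,-0.064,-0.8,0.12,0],[1,-0.064,-0.9,0.12,0],[1,-0.064,-0.97,0.12,0],[1,-0.064,-1,0.12,0],[1,-0.064,-1,0.12,0]]
  ],
  "force": 5
}}

```text
t: 29.68
tool_pos: [0.5817, 0.0482, 0.1584]
orientation: [0.328, 3.124, -0.0]
force: [-0.1, 1.3, -1.0]
opening: 0.0623
gripper_force: 5.0
```

{"op": "send_rows", "data": {
  "plan": [
    [[1,0,-0.04,0,0],[1,0,-0.12,0,0],[1,0,-0.22,-0.05,0],[1,0,-0.3,-0.1,0],[1,0,-0.34,-0.15,0],[1,0,-0.35,-0.2,0],[1,0,-0.35,-0.22,0],[1,0,-0.35,-0.22,0],[1,0,-0.35,-0.22,0]]
  ],
  "force": 3
}}

```text
t: 30.43
tool_pos: [0.5813, -0.0195, 0.1135]
orientation: [-0.324, -3.124, -0.001]
force: [-0.0, -0.4, -1.3]
opening: 0.0624
gripper_force: 3.0
```

```bash
python3 - <<'E'
from h import *
s,*_=profile("v");print();stoppers("v","top");stoppers("v","scene")
E
```

```text
(array([ 0.5813, -0.0195,  0.1135]), 'close dir', np.float64(78.15), 't', 30.43, 'F', array([-0. , -0.4, -1.3]), 'op', 0.0624, 'gf', 3.0) ('bin x,y mm', array([ 192.9, -265.8]), 'h', np.float64(50.5))
190 [ 34. -26.] 196 [ 32. -21.] 202 [ 30. -16.] 208 [ 28. -10.] 214 [27. -5.] 220 [25. -2.] 226 [ -2. -81.] 232 [ -7. -82.] 238 [-11. -81.] 244 [-13. -75.] 250 [-15. -68.] 256 [-17. -64.] 262 [-19. -59.] 268 [-21. -53.] 274 [-23. -48.] 280 [-24. -44.] 286 [-26. -39.] 292 [-27. -34.] 
top 98 [-4. -3. 19.] z max 31.0 ext [30. 37.]
top 112 [-30.  17.  18.] z max 27.0 ext [37. 30.]
top 152 [-35. -23.  20.] z max 30.0 ext [30. 47.]
scene 443 [-33.  -2.  23.] z max 45.0 ext [ 63. 117.]
```

{"op": "send_rows", "data": {
  "plan": [
    [[1,0,0,-0.05,0],[1,0,0,-0.1,0],[1,0,0,-0.13,0],[1,-0.005,0,-0.145,0],[1,-0.015,0.003,-0.15,0],[1,-0.025,0.005,-0.155,0],[1,-0.035,0.007,-0.16,0],[1,-0.045,0.009,-0.165,0],[1,-0.055,0.011,-0.17,0],[1,-0.058,0.012,-0.173,0],[1,-0.058,0.012,-0.173,0],[1,-0.058,0.012,-0.173,0],[1,-0.058,0.012,-0.173,0]]
  ],
  "force": 3
}}

```text
t: 31.67
tool_pos: [0.57, -0.0181, 0.0795]
orientation: [0.326, 3.124, -0.0]
force: [-2.4, 1.6, 3.4]
opening: 0.0625
gripper_force: 3.0
```

```bash
python3 - <<'E'
from h import *
s,*_=profile("w")
E
```

```text
(array([ 0.57  , -0.0181,  0.0795]), 'close dir', np.float64(78.1), 't', 31.67, 'F', array([-2.4,  1.6,  3.4]), 'op', 0.0625, 'gf', 3.0) ('bin x,y mm', array([ 181.6, -266.8]), 'h', np.float64(16.5))
190 [ 35. -21.] 196 [ 34. -12.] 202 [33. -3.] 208 [30. -1.] 214 [ 10. -68.] 220 [  5. -70.] 226 [  1. -70.] 232 [ -3. -71.] 238 [ -7. -71.] 244 [-12. -71.] 250 [-16. -72.] 256 [-21. -73.] 262 [-22. -66.] 268 [-23. -58.] 274 [-24. -51.] 280 [-24. -44.] 286 [-25. -36.] 292 [nan nan]
```

{"op": "send_rows", "data": {
  "plan": [
    [[0.3,0,0,0,0],[0.25,0,0,0,0],[0.2,0,0,0,0],[0,0,0,0,0],[-1,0,0,0,0],[-1,0,0,0,0],[-1,0,0,0,0],[-1,0,0,0,0],[-1,0,0,0,0],[-1,0,0,0.1,0],[-1,0,0,0.25,0],[-1,0,0,0.45,0],[-1,0,0,0.65,0],[-1,0,0,0.8,0],[-1,0,0,0.8,0],[-1,0,0,0.8,0]]
  ]
}}

```text
t: 33.05
tool_pos: [0.5714, -0.0183, 0.2422]
orientation: [0.325, 3.119, -0.0]
force: [-0.4, -0.3, -0.6]
opening: 0.0928
gripper_force: 0.0
```

```bash
python3 - <<'E'
from h import *
from scipy.optimize import least_squares
s,p,d,W=shot("wrist","x");print(tcp(s))
k=W[(abs(W[...,0]-.57)<.06)&(abs(W[...,1]+.018)<.06)];k=k[(k[:,2]>.066)&(k[:,2]<.09)]
c,r=cv2.minEnclosingCircle((k[:,:2]*1000).astype(np.float32))
f=least_squares(lambda q:np.hypot(k[:,0]-q[0],k[:,1]-q[1])-q[2],[*np.array(c)/1000,.031],loss="soft_l1",f_scale=.001).x
n=np.linalg.svd(k-k.mean(0),full_matrices=False)[2][2];print("rim",len(k),c,r,f,np.percentile(k[:,2],[5,50,95]),n)
# mat: centroid-of-circle from boundary of the dark disc, this view
g=cv2.cvtColor(p,cv2.COLOR_BGR2GRAY);m=(g<28)&(W[...,2]<.02)&(np.hypot(W[...,0]-.57,W[...,1]+.018)<.062)
q=W[m];print("mat",len(q),cv2.minEnclosingCircle((q[:,:2]*1000).astype(np.float32)))
s,p,d,W=shot("top","x");stoppers("x2","top")
x,y,h=W[...,0],W[...,1],W[...,2];m=(abs(x-.453)<.08)&(abs(y+.295)<.08)&(h>.158)&(h<.185)
print("plate",rect(W[m]),np.median(W[m][:,2]))
E
```

```text
(array([ 0.5714, -0.0183,  0.2422]), 'close dir', np.float64(78.1), 't', 33.05, 'F', array([-0.4, -0.3, -0.6]), 'op', 0.0928, 'gf', 0.0)
rim 822 (562.5511474609375, -15.086465835571289) 31.91425895690918 [ 0.56200886 -0.01495427  0.03000357] [0.06775984 0.07387931 0.07541704] [ 0.0232194  -0.00494243  0.99971818]
mat 743 ((569.352294921875, -17.575380325317383), 48.611324310302734)
top 208 [-20. -17.  19.] z max 31.0 ext [59. 58.]
top 109 [-30.  17.  18.] z max 24.0 ext [37. 30.]
top 39 [-42.  -7.  20.] z max 28.0 ext [14. 19.]
plate (array([ 0.4527, -0.2944]), array([59.7, 12.9]), 69.6) 0.1722436922176651
```

```bash
python3 -c "
from plant import order
print(order.close_job())"
```

```text
the job is handed in; nothing more can be done
None
```

I handed the job in at 33 s with the cover hanging on the rail, all seven stoppers counted in the bin, and the empty cup upright on its mat about 8 mm off centre; no verdict was returned.

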